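Draw the dropped collar out from the strap slitter's guard

ROBOT

A 6-joint arm with a two-finger parallel gripper is mounted at the origin on the work surface. World frame = base frame: x ahead of the robot, y to its left, z up, the work surface at z = 0. Lengths are in m, angles in rad, forces in N, time in s.
With the tool pointing down it reaches from about 0.25 to 0.775 m from the base axis. Payload 4 kg.
Tool frame: the origin (TCP) lies between the finger pads; the fingertips stand 19 mm ahead of it and the grasp point (between the pads) is the TCP (robot.tip_reach is the y of the fingertips in the tool frame, in m); y points along the fingers, x is the direction in which the jaws open and shut, and the axes are right-handed (so a half turn about y gives the same grasp; the last joint's range is limited). The gripper opens to 94 mm and grips with 3 to 60 N. Pads are 16 mm wide; open, the fingers measure 119 mm over their backs; the gripper's body (75 mm by 177 mm) begins 78 mm behind the grasp point.
Start: joints at [1.208, 0.087, 1.371, -0, 1.684, -0.103], TCP at [0.141, 0.532, 0.225] pointing down, gripper open.
Joint ranges: [-3.1, 3.1], [-0.76, 2.03], [0.27, 2.55], [-1.08, 4.22], [0.17, 2.65], [-2.57, 2.57]. Speed limits (rad/s): [2.79, 2.79, 3.14, 3.14, 3.14, 3.14].

INTERFACE

Orientations are given as [roll, pitch, yaw] about the fixed x, y, z axes, in that order (R = Rz(yaw) Ry(pitch) Rx(roll)).
In Python, from bench import robot, imaging, order gives the robot as it stands.
- The arm moves only by the tool send_rows, never from a script. Its argument "moves" is text: rows parted by semicolons, each of 5 numbers parted by spaces: the gripper's target within -1 to 1 (shut at 1, half-way at 0, fully open at -1), then the shift along the tool's x, y, z in m, then the turn about the tool's y in degrees. In form: fingers tx ty tz roll; .... A call has exactly 10 rows; each row shifts and turns the commanded pose from where the row before left it, along the tool's axes as they then stand; what a row does not reach is not made up. A row lasts 1/12 s, in which the tool goes at most 41.7 mm and 7.16 degrees, less where a joint would pass 70% of its speed; a pose out of reach is approached as far as the arm can. A call with a gripper value outside its range is refused whole. The fingers move at their own pace and stop on an object; the grip force is fixed at half the most. Time passes only in rows, so rows that do not move let the fingers close, or fill a call up. It gives the time, the measured TCP pose, the force and the opening at its end, in the units of the state.
- robot.get_obs(): the state, without advancing time (a new reading comes with each control period).
- imaging.snapshot(name): name is "scene" or "top" or "wrist"; returns a dict with "image" (384x512x3 uint8, red, green, blue), "mtx" (3x3 intrinsics, pixels), "dist" ([k1, k2, p1, p2, k3] as OpenCV has them; the pictures are not rectified), "R" (3x3) and "t" (3): a world point X has camera coordinates R X + t. Camera axes: x right, y down, z forward; pixel columns grow to the right and rows downward; lengths in m; the calibration is good to about 2 mm. A picture is of the moment at which its call begins. There is no depth.
- order.close_job(): hands the job in, once; it reports no verdict.
Trained networks look in a picture, given as the dict that the camera call returned (one of the last four; its "shot" number tells which), for a name from the list of things; names that differ only in an ending like _2 or _b are one class to them, and where a whole thing is asked for, a point or a joint stands for the part that bears it (a point fixed in the world has none). Each returns a list of dicts, best first, with "conf" (0 to 1); they miss things now and then, are a little off and sometimes report something else, mostly with a low value. They report only what shows in the picture. A call takes as long as a camera call. They do not tell look-alikes from the thing itself.
- imaging.recognise(picture, target): "centre" ([column, row] in pixels, amid what is visible of it).
- imaging.landmark_of(picture, target): "centre" ([column, row] in pixels: a listed point, or the origin of a listed thing).
The state is a dict: "time": time; "joint_positions": joint angles; "qvel": joint speeds; "joint_torque": joint torques, N m; "tool_pos": TCP position; "ee_rot": TCP orientation; "wrist_force": force on the tool from outside, world axes, zero at the start; "wrist_torque": the same for the moment, N m; "width": finger opening in m.
Only numpy, scipy, OpenCV 4.12 (cv2) and the standard library are available. Lean on these libraries where they do the work, as an engineer would, in place of code of your own. Each camera call takes 0.05 s, during which the arm holds its last target.

TASK

A steel shaft collar has dropped behind the fixed wire guard of the strap slitter. Reach in through the guard's open end with the hooked rod, set the hook down behind the collar and draw it straight out until it lies flat on the open bench in front of that end, at least 5 cm but no more than about 20 cm clear of the guard, moving it with the rod only and never with the gripper. Leave the wooden block deeper in the guard where it is, and at the end lay the rod down flat on the bench, also out from under the guard.

Things in the scene. Friction and masses are not known exactly. Their poses are not given: they have to be found in the camera images.
- hook: Hooked rod lying flat: flat-sided wooden handle 120 long, 22 wide, 26 mm high; 8 mm steel rod ending in a flat J. Origin: middle of handle's underside; x to the hook, z up. Handle x -60..60. Rod at y 0, z 4 mm to x 230; cross arm there to y +68; tip back to x 208. J 60 mm wide inside, open to the handle. 0.12 kg, balances <50 mm ahead of origin. Not the awl (straight, shorter).
- hook_pocket (a point): Point inside the rod's J, at (206, 34, 4) mm from the rod's origin: where the collar's axis lies when the collar rests mid-J against the cross arm. Axes as hook.
- collar: Dropped collar: plain steel ring, 40 mm outer diameter, 20 mm bore, 16 mm high, about 0.12 kg, flat on the bench under the guard, its axis 60 to 110 mm in from the open end. Origin: centre of its underside; z is its axis. Similar collars in the open are spares.
- slitter: Strap slitter, fixed: green machine with a low wire guard over the bare bench beside it. Origin: on the bench, middle of the guard's open end (robot's right). y leads in under the guard, -y out to the open bench, z up. Guard 220 mm wide (x -110..110), 270 deep, side wires, closed at the machine; top wires 6 mm thick, 45 apart, the first over the open end; 95 mm clear height, no sill.
- block: Bystander under the guard beyond the collar: wooden block 40 x 30 mm, 28 mm high, about 0.21 m in from the open end. Origin: centre of its underside. To be left where it is.
Not all that is in view belongs to the job. What is shaped like the collar but green or yellow is not meant.

How it is judged:
By the outcome, as a careful person would: the job done as asked, in the order asked, and still so for the second after the job is handed in, with the robot touching nothing.
It also fails if it takes over 48 s, if anything falls off the work surface, if the arm or the gripper's body presses on something with over 40 N, if the wrist force passes 120 N, or if a joint passes its speed limit or range.

## Working session

There is one attempt and no reset: what is moved stays moved. The work goes in short steps, Python scripts to look and compute and a tool call to move; the robot and the scene stay as the last step left them, time stands still between calls to the robot, and variables do not carry over. Pictures are saved under pics/ and viewed, and the job is handed in when it is done.

Besides the shell and the picture viewer there is one more tool, called after ">>>" as a command line: name --argument value ..., lists and objects as JSON in quotes. send_rows: Moves the arm, as the interface text tells. Its arguments: {"type":"object","properties":{"moves":{"type":"string"}},"required":["moves"]}

```bash
ls; mkdir -p pics; cat > h.py <<'E'
import numpy as np, cv2
from bench import robot, imaging, order
def snap(n,f):
    s=imaging.snapshot(n); cv2.imwrite('pics/'+f+'.png',s['image'][:,:,::-1]); return s
def ray(s,px):
    u=cv2.undistortPoints(np.array([[px]],float),np.array(s['mtx'],float),np.array(s['dist'],float))[0,0]
    R=np.array(s['R']);t=np.array(s['t']); return -R.T@t, R.T@np.array([u[0],u[1],1])
def at(s,px,z):
    c,d=ray(s,px); return c+d*(z-c[2])/d[2]
def proj(s,X):
    R=np.array(s['R']); return cv2.projectPoints(np.array(X,float).reshape(-1,1,3),cv2.Rodrigues(R)[0],np.array(s['t'],float),np.array(s['mtx'],float),np.array(s['dist'],float))[0].reshape(-1,2)
E
python3 - <<'E'
from h import *
for n in('scene','top'):
    s=snap(n,n+'0'); big=cv2.resize(s['image'][:,:,::-1],(800,600)); cv2.imwrite('pics/'+n+'0b.png',big)
    for t in('hook','collar','slitter','block','hook_pocket'):
        for f in('recognise','landmark_of'):
            if t=='hook_pocket' and f=='recognise': continue
            for r in getattr(imaging,f)(s,t): 
                print(n,t,f,np.round(r['centre'],1),round(r['conf'],2),np.round(at(s,r['centre'],0.0),3))
print(robot.get_obs())
E
```

```text
pics
scene hook recognise [133.9 187.9] 0.92 [ 0.532 -0.354  0.   ]
scene hook recognise [472.7 209.6] 0.24 [0.472 0.475 0.   ]
scene hook landmark_of [130.7 196.9] 0.59 [ 0.566 -0.349  0.   ]
scene collar recognise [363.3 269.9] 0.69 [0.695 0.22  0.   ]
scene collar recognise [367.7 202.5] 0.68 [0.489 0.228 0.   ]
scene collar recognise [281.5 221.5] 0.49 [0.586 0.032 0.   ]
scene collar recognise [387.4 167.6] 0.44 [0.345 0.279 0.   ]
scene collar recognise [359.6 160.8] 0.42 [0.328 0.206 0.   ]
scene collar landmark_of [355.9 161.9] 0.69 [0.334 0.196 0.   ]
scene collar landmark_of [363.  206.6] 0.66 [ 0.505  0.217 -0.   ]
scene collar landmark_of [361.  274.7] 0.64 [ 0.708  0.215 -0.   ]
scene collar landmark_of [282.6 222.9] 0.62 [0.59  0.035 0.   ]
scene collar landmark_of [381.6 170.9] 0.57 [0.361 0.263 0.   ]
scene collar landmark_of [133.3 197.2] 0.35 [ 0.565 -0.342  0.   ]
scene slitter recognise [470.7 206.2] 0.88 [0.461 0.472 0.   ]
scene block recognise [413.5 229. ] 0.51 [0.56  0.331 0.   ]
scene block landmark_of [408.3 230.6] 0.74 [0.567 0.319 0.   ]
scene hook_pocket
[... 1040 characters left out ...]
.   ]
{'time': 1.0, 'joint_positions': array([ 1.20789521e+00,  8.71610663e-02,  1.37067839e+00, -1.20089223e-05,
        1.68360756e+00, -1.03085299e-01]), 'qvel': array([ 9.19427994e-04,  1.51547518e-04,  9.31842468e-04,  3.39168797e-04,
       -5.98545053e-04,  4.47201250e-05]), 'joint_torque': array([-1.28374555e-03, -3.40046382e+01, -3.02606893e+01,  7.16018211e-02,
        2.36263289e-02, -1.09131290e-05]), 'tool_pos': array([0.14130371, 0.53155833, 0.22453816]), 'ee_rot': array([-1.57082318e+00, -1.43645326e-04,  1.31097916e+00]), 'wrist_force': array([-0.26855368, -0.20326662,  0.65484712]), 'wrist_torque': array([-0.04275383, -0.01841325,  0.02043672]), 'width': 0.09374563126109699}
```

View pics/scene0b.png

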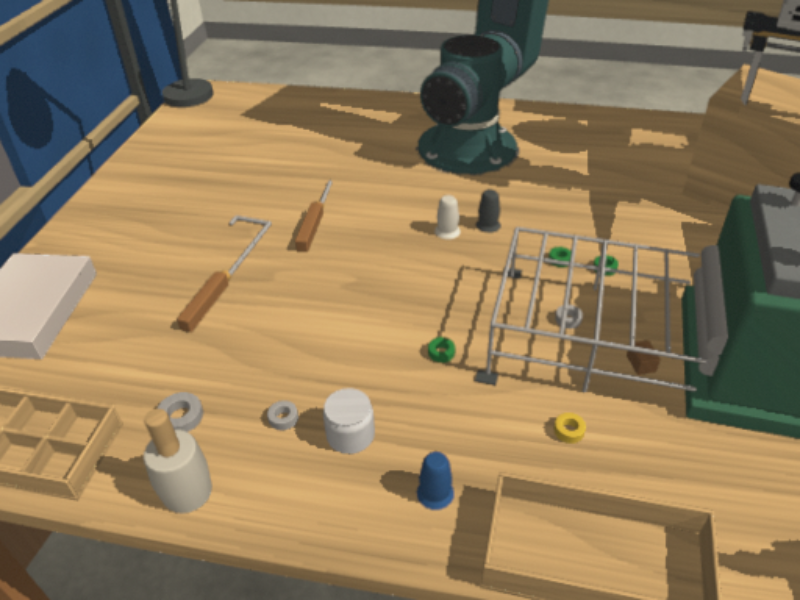

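View pics/top0b.png

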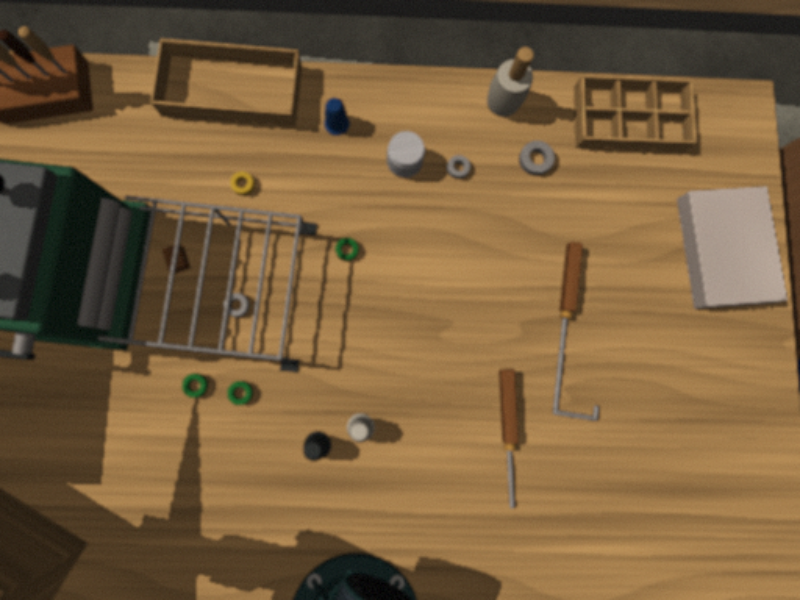

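The scene view shows the hooked rod on the left, with the handle near (205,300) and the J near (250,222). The grey collar is under the guard at about (568,316), with the brown block deeper in. In the top view, which has +x up and +y left, the guard's open end runs from (300,217) to (284,357), the collar is at (237,304) and the rod's handle is at (571,278). The other rings (green, yellow and grey, all in the open) are decoys. Next I'll refine these measurements.

```bash
python3 - <<'E'
from h import *
s=snap('top','t1'); im=s['image'][:,:,::-1]
a=cv2.resize(im[110:250,70:250],None,fx=4,fy=4,interpolation=cv2.INTER_CUBIC); cv2.imwrite('pics/guard.png',a)
b=cv2.resize(im[140:335,310:400],None,fx=3,fy=3,interpolation=cv2.INTER_CUBIC); cv2.imwrite('pics/hook.png',b)
E
```

```text
(no output)
```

View pics/guard.png

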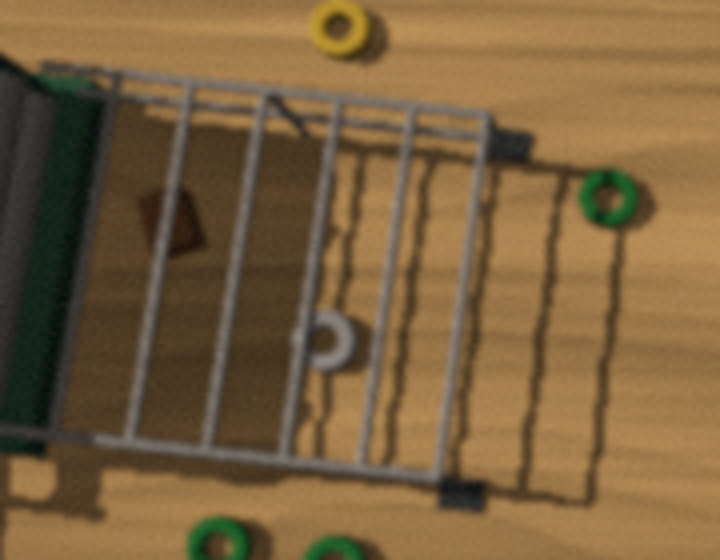

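View pics/hook.png

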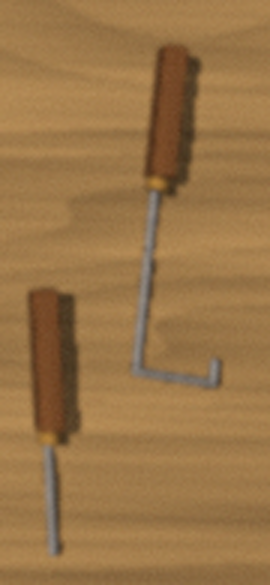

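```bash
python3 - <<'E'
from h import *
s=imaging.snapshot('top'); im=s['image']
g=lambda p,z:at(s,[(p[0]+.5)/4-.5+70,(p[1]+.5)/4-.5+110],z)
k=lambda p,z:at(s,[(p[0]+.5)/3-.5+310,(p[1]+.5)/3-.5+140],z)
A=g((487,112),.098);B=g((441,478),.098)
print('open end',A,B,np.linalg.norm(A-B),(A+B)/2)
d=(A-B)/np.linalg.norm(A-B); yaw=np.arctan2(d[1],d[0]);O=(A+B)/2;print('guard x yaw',np.degrees(yaw))
for z in (0,.08): print('side len dir',g((487,112),.098)-g((189,85),.098))
ex=d[:2]; ey=np.array([-d[1],d[0]])
for n,p in(('collar',g((327,341),.014)),('block',g((172,222),.028)),('green',g((609,198),.01))):
    q=(p-O)[:2]; print(n,p,'guard frame',q@ex,q@ey)
S=imaging.snapshot('scene')
for z in(0.014,): 
  for p in((568,316),): print('scene collar',at(S,[(p[0]+.5)*.64-.5,(p[1]+.5)*.64-.5],z))
# hook fit
X=np.array([[230,0,4],[230,68,4],[208,68,4],[70,0,4]])/1e3
P=np.array([k(p,.004) for p in((138,371),(217,383),(217,360),(153,195))])
hb=np.array([k(p,.026) for p in((173,46),)]);print('handle rear',hb)
X=np.vstack([X,[[-.06,0,.026]]]);P=np.vstack([P,hb])
x=X[:,:2];p=P[:,:2];xc=x-x.mean(0);pc=p-p.mean(0)
U,_,V=np.linalg.svd(xc.T@pc);R=(U@V).T
t=p.mean(0)-R@x.mean(0);print('hook',t,np.degrees(np.arctan2(R[1,0],R[0,0])),'res',np.round((x@R.T+t-p)*1e3,1).tolist())
print('awl top',k((44,290),.02),k((55,552),.004))
E
```

```text
open end [0.62808678 0.1031274  0.098     ] [0.40652365 0.11912093 0.098     ] 0.22213962910555132 [0.51730521 0.11112417 0.098     ]
guard x yaw -4.128731659054633
side len dir [-0.01091904 -0.1807182   0.        ]
side len dir [-0.01091904 -0.1807182   0.        ]
collar [0.49562024 0.21176245 0.014     ] guard frame -0.028874415579630705 0.09881583938587883
block [0.56864192 0.31313157 0.028     ] guard frame 0.03665942695380324 0.20517927994829743
green [0.59779865 0.0319644  0.01      ] guard frame 0.08598385707627175 -0.07315899540733493
scene collar [0.50395903 0.21535715 0.014     ]
handle rear [[ 0.61781535 -0.35536081  0.026     ]]
hook [ 0.55844574 -0.34944494] 174.22773352871252 res [[-2.8, -0.5], [-0.9, 1.2], [1.3, -0.4], [2.1, -0.1], [0.3, -0.1]]
awl top [ 0.39995016 -0.23990346  0.02      ] [ 0.18024798 -0.25205549  0.004     ]
```

>>> send_rows --moves "-1 -0.03 0 -0.024 0;-1 -0.03 0 -0.024 0;-1 -0.03 0 -0.024 0;-1 -0.03 0 -0.024 0;-1 -0.03 0 -0.024 0;-1 -0.03 0 -0.024 0;-1 -0.03 0 -0.024 0;-1 -0.03 0 -0.024 0;-1 -0.03 0 -0.024 0;-1 -0.03 0 -0.024 0"

```text
time: 1.98
tool_pos: [0.2963, 0.1783, 0.2248]
ee_rot: [-1.572, -0.001, 1.312]
wrist_force: [1.1, -0.4, -1.5]
width: 0.0939
```

>>> send_rows --moves "-1 -0.03 0 -0.024 0;-1 -0.03 0 -0.024 0;-1 -0.03 0 -0.024 0;-1 -0.03 0 -0.024 0;-1 -0.03 0 -0.024 0;-1 -0.03 0 -0.024 0;-1 -0.03 0 -0.024 0;-1 -0.03 0 -0.024 0;-1 0 0 0 -4.5;-1 0 0 0 -4.6"

```text
time: 2.82
tool_pos: [0.4204, -0.1034, 0.2239]
ee_rot: [-1.57, -0.0, 1.469]
wrist_force: [-0.4, 1.3, -0.7]
width: 0.094
```

```bash
cat >> h.py <<'E'
from scipy.spatial.transform import Rotation as Ro
def delta(X,yaw=None):
    o=robot.get_obs(); R=Ro.from_euler('xyz',o['ee_rot']).as_matrix()
    print('t',round(o['time'],2),'pos',o['tool_pos'].round(4),'rpy',np.degrees(o['ee_rot']).round(2),'F',o['wrist_force'].round(1),'w',round(o['width'],4),'q',o['joint_positions'].round(2))
    print('tool delta',(R.T@(np.array(X)-o['tool_pos'])).round(4), 'turn', None if yaw is None else round(-(yaw-np.degrees(o['ee_rot'][2])),2))
E
python3 -c "
from h import *
delta([.5286,-.3464,.15],84.2)"
```

```text
t 2.82 pos [ 0.4204 -0.1034  0.2239] rpy [-8.993e+01 -2.000e-02  8.419e+01] F [-0.4  1.3 -0.7] w 0.094 q [-0.37 -0.18  1.62  0.    1.69 -1.84]
tool delta [-0.2308  0.0737 -0.1323] turn -0.01
```

>>> send_rows --moves "-1 -0.029 0.008 -0.0165 0;-1 -0.029 0.008 -0.0165 0;-1 -0.029 0.008 -0.0165 0;-1 -0.029 0.008 -0.0165 0;-1 -0.029 0.008 -0.0165 0;-1 -0.029 0.008 -0.0165 0;-1 -0.029 0.008 -0.0165 0;-1 -0.028 0.008 -0.0165 0;-1 0 0 0 0;-1 0 0 0 0"

```text
time: 3.65
tool_pos: [0.5277, -0.3452, 0.1582]
ee_rot: [-1.568, -0.002, 1.468]
wrist_force: [-1.0, 0.5, -0.2]
width: 0.0938
```

```bash
python3 - <<'E'
from h import *
delta([.5286,-.3464,.1],84.2)
s=snap('wrist','w1')
h=np.radians(174.2277);R=np.array([[np.cos(h),-np.sin(h)],[np.sin(h),np.cos(h)]]);t=np.array([.5584,-.3494])
im=s['image'][:,:,::-1].copy()
for x,z in (((-60,11),26),((60,11),26),((60,-11),26),((-60,-11),26),((0,0),26),((230,0),8),((230,68),8),((208,68),8),((100,0),8)):
    w=R@(np.array(x)/1e3)+t; p=proj(s,[*w,z/1e3])[0]; cv2.circle(im,tuple(int(v) for v in p),3,(255,0,255),-1)
cv2.imwrite('pics/w1m.png',im)
E
```

```text
t 3.65 pos [ 0.5277 -0.3452  0.1582] rpy [-89.81  -0.14  84.11] F [-1.   0.5 -0.2] w 0.0938 q [-0.67  0.29  1.27  0.    1.59 -2.14]
tool delta [-0.0013  0.0581 -0.0012] turn -0.09
```

View pics/w1m.png

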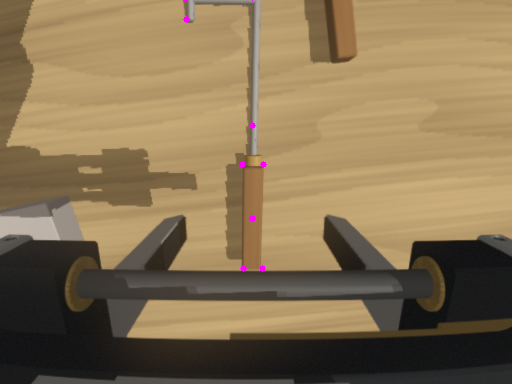

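The wrist view shows the handle centred between the fingers at about (252,165–270). My projected hook model, drawn as the magenta dots, lies on it. I'll descend and grip.

>>> send_rows --moves "-1 -0.001 0.02 -0.001 0;-1 0 0.02 0 0;-1 0 0.02 0 0;-1 0 0.02 0 0;-1 0 0.02 0 0;-1 0 0.015 0 0;-1 0 0.01 0 0;-1 0 0.01 0 0;-1 0 0 0 0;-1 0 0 0 0"

```text
time: 4.53
tool_pos: [0.5292, -0.3451, 0.0261]
ee_rot: [-1.571, 0.0, 1.47]
wrist_force: [0.2, -0.5, -0.4]
width: 0.0938
```

>>> send_rows --moves "1 0 0 0 0;1 0 0 0 0;1 0 0 0 0;1 0 0 0 0;1 0 0 0 0;1 0 0 0 0;1 0 0 0 0;1 0 0 0 0;1 0 0 0 0;1 0 0 0 0"

```text
time: 5.37
tool_pos: [0.529, -0.3455, 0.0254]
ee_rot: [-1.571, -0.0, 1.47]
wrist_force: [0.2, 0.3, 1.0]
width: 0.031
```

>>> send_rows --moves "1 0 0 0 0;1 0 0 0 0;1 0 0 0 0;1 0 0 0 0;1 0 -0.02 0 0;1 0 -0.03 0 0;1 0 -0.03 0 0;1 0 -0.02 0 0;1 0 0 0 0;1 0 0 0 0"

```text
time: 6.2
tool_pos: [0.5296, -0.3459, 0.1264]
ee_rot: [-1.573, 0.001, 1.47]
wrist_force: [-0.5, -0.5, -1.8]
width: 0.0218
```

```bash
python3 - <<'E'
from h import *
delta([.5286,-.3464,.1],84.2)
s=snap('wrist','w2'); s=snap('scene','s2')
E
```

```text
t 6.2 pos [ 0.5296 -0.3459  0.1264] rpy [-9.013e+01  7.000e-02  8.422e+01] F [-0.5 -0.5 -1.8] w 0.0218 q [-0.67  0.3   1.31  0.    1.52 -2.14]
tool delta [-0.0006  0.0264  0.001 ] turn 0.02
```

View pics/w2.png

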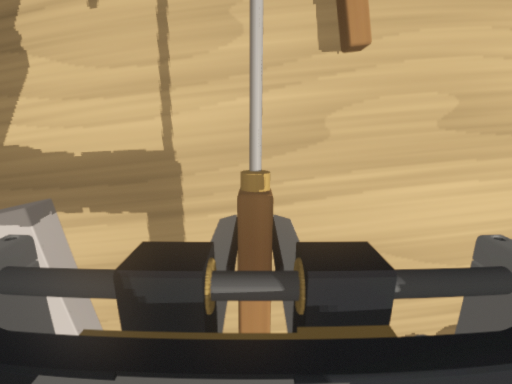

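View pics/s2.png

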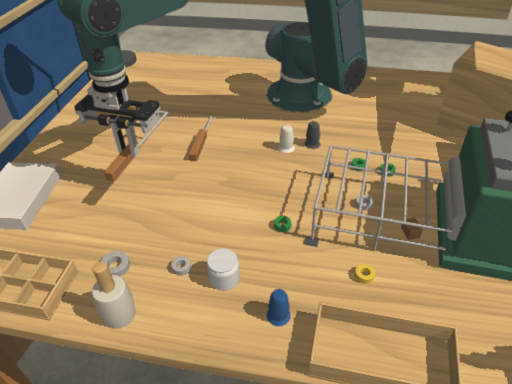

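```bash
python3 - <<'E'
from h import *
out=[]
for n in('scene','top'):
    s=snap(n,n+'3'); im=s['image'][:,:,::-1]
    for r in imaging.landmark_of(s,'collar'): print(n,np.round(r['centre'],1),at(s,r['centre'],0).round(3))
    c=proj(s,[.499,.214,.016])[0]; x0,y0=(c-30).astype(int)
    f=6
    a=cv2.resize(im[y0:y0+60,x0:x0+60],None,fx=f,fy=f,interpolation=cv2.INTER_CUBIC)
    for C,col in(((.4956,.212),(255,0,255)),((.504,.216),(255,255,0))):
        th=np.linspace(0,6.28,60)
        P=proj(s,np.c_[C[0]+.02*np.cos(th),C[1]+.02*np.sin(th),0*th+.016]); P=((P-[x0,y0]+.5)*f-.5)
        cv2.polylines(a,[P.astype(np.int32).reshape(-1,1,2)],True,col,1)
    out.append(a)
cv2.imwrite('pics/cmp.png',np.hstack(out))
E
```

```text
scene [366.1 277.2] [0.713 0.225 0.   ]
scene [357.  165.2] [0.348 0.199 0.   ]
scene [281.4 225. ] [0.597 0.033 0.   ]
scene [365.4 207.9] [0.508 0.222 0.   ]
scene [382.9 171.1] [0.361 0.266 0.   ]
top [157.7 117.9] [0.71  0.212 0.   ]
top [154.8 251.5] [0.35  0.197 0.   ]
top [225.1 161.3] [0.594 0.024 0.   ]
top [123.3 246.3] [0.361 0.279 0.   ]
```

View pics/cmp.png

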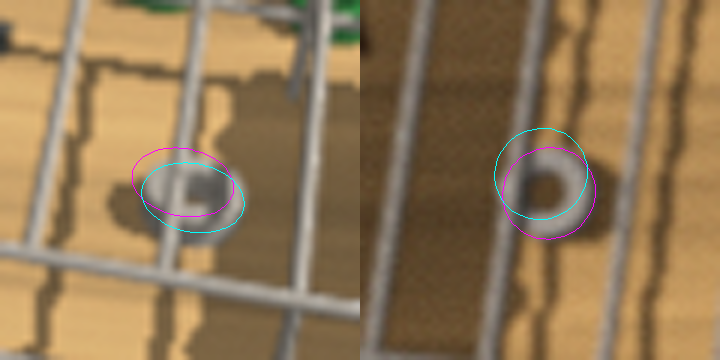

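Grip is good (opening 21.8 mm, the handle's width). The crops place the collar at about (0.498, 0.214), with the two cameras agreeing within about 4 mm. Next I'll swing the rod to point along the guard's axis.

>>> send_rows --moves "1 0 0 0 4;1 0 0 0 7;1 0 0 0 7;1 0 0 0 7;1 0 0 0 7;1 0 0 0 7;1 0 0 0 7;1 0 0 0 7;1 0 0 0 7;1 0 0 0 7"

```text
time: 7.33
tool_pos: [0.5286, -0.3452, 0.1242]
ee_rot: [-1.569, 0.001, 0.294]
wrist_force: [-0.4, 1.1, -0.3]
width: 0.0217
```

>>> send_rows --moves "1 0 0 0 7;1 0 0 0 7;1 0 0 0 5;1 0 0 0 2.2;1 0 0 0 0;1 0 0 0 0;1 0 0 0 0;1 0 0 0 0;1 0 0 0 0;1 0 0 0 0"

```text
time: 8.17
tool_pos: [0.529, -0.3455, 0.1254]
ee_rot: [-1.571, -0.0, -0.069]
wrist_force: [0.4, 0.0, -1.8]
width: 0.0214
```

```bash
python3 - <<'E'
from h import *
delta([.507,-.143,.126],-4)
s=snap('top','t4'); s=snap('scene','s4')
E
```

```text
t 8.17 pos [ 0.529  -0.3455  0.1254] rpy [-89.99  -0.    -3.97] F [ 0.4  0.  -1.8] w 0.0214 q [-0.67  0.3   1.31  0.    1.52 -0.6 ]
tool delta [-0.036  -0.0005  0.2005] turn 0.03
```

View pics/t4.png

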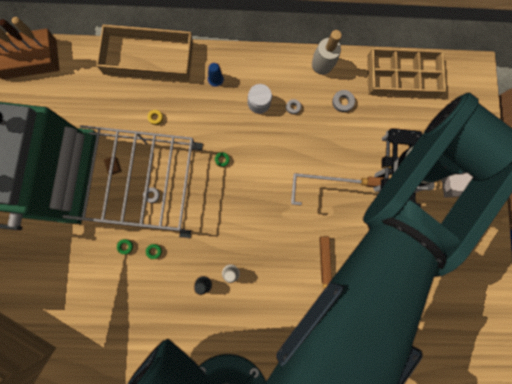

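View pics/s4.png

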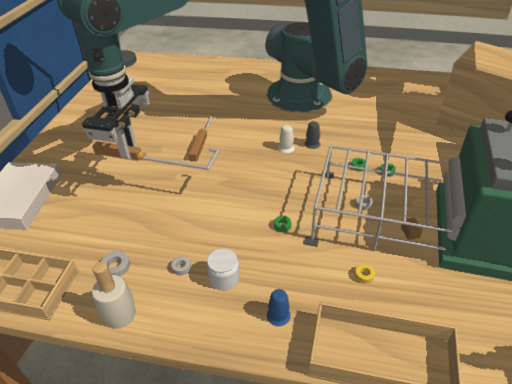

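The rod now points at the guard with its J to the robot side (top view corner at (296,175), tip at (295,204)). Next: approach, then go down to rod height.

>>> send_rows --moves "1 -0.002 0 0.015 0;1 -0.004 0 0.025 0;1 -0.005 0 0.03 0;1 -0.005 0 0.03 0;1 -0.005 0 0.03 0;1 -0.005 0 0.03 0;1 -0.005 0 0.025 0;1 -0.005 0 0.015 0;1 0 0 0 0;1 0 0 0 0"

```text
time: 9.1
tool_pos: [0.5069, -0.1429, 0.1258]
ee_rot: [-1.572, -0.001, -0.068]
wrist_force: [0.6, -0.4, -0.9]
width: 0.0217
```

>>> send_rows --moves "1 0 0.01 0 0;1 0 0.01 0 0;1 0 0.01 0 0;1 0 0.01 0 0;1 0 0.01 0 0;1 0 0.01 0 0;1 0 0.005 0 0;1 0 0 0 0;1 0 0 0 0;1 0 0 0 0"

```text
time: 9.93
tool_pos: [0.5075, -0.1436, 0.061]
ee_rot: [-1.571, -0.001, -0.069]
wrist_force: [0.5, -0.2, -0.5]
width: 0.0215
```

```bash
python3 - <<'E'
from h import *
delta([.521,.056,.06],-4)
for n in('top','scene'):
    s=snap(n,n+'5'); o=robot.get_obs(); T=o['tool_pos']; im=s['image'][:,:,::-1].copy()
    h=np.radians(86);hx=np.array([np.cos(h),np.sin(h),0]);hy=np.array([-np.sin(h),np.cos(h),0])
    for a,b in((70,0),(230,0),(230,68),(208,68)):
        p=proj(s,T+hx*(a-29.7)/1e3+hy*b/1e3+[0,0,-.0214])[0]; cv2.circle(im,tuple(int(round(v)) for v in p),1,(255,0,255),-1)
    cv2.imwrite('pics/%s5m.png'%n,cv2.resize(im,(800,600)))
E
```

```text
t 9.93 pos [ 0.5075 -0.1436  0.061 ] rpy [-9.002e+01 -6.000e-02 -3.980e+00] F [ 0.5 -0.2 -0.5] w 0.0215 q [-0.38  0.13  1.66  0.    1.35 -0.31]
tool delta [-0.0004  0.0009  0.2001] turn 0.02
```

View pics/top5m.png

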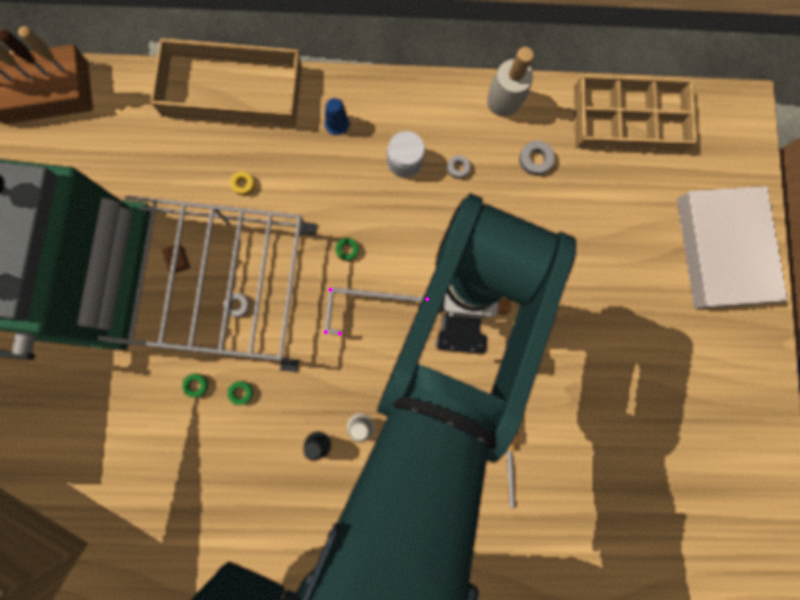

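View pics/scene5m.png

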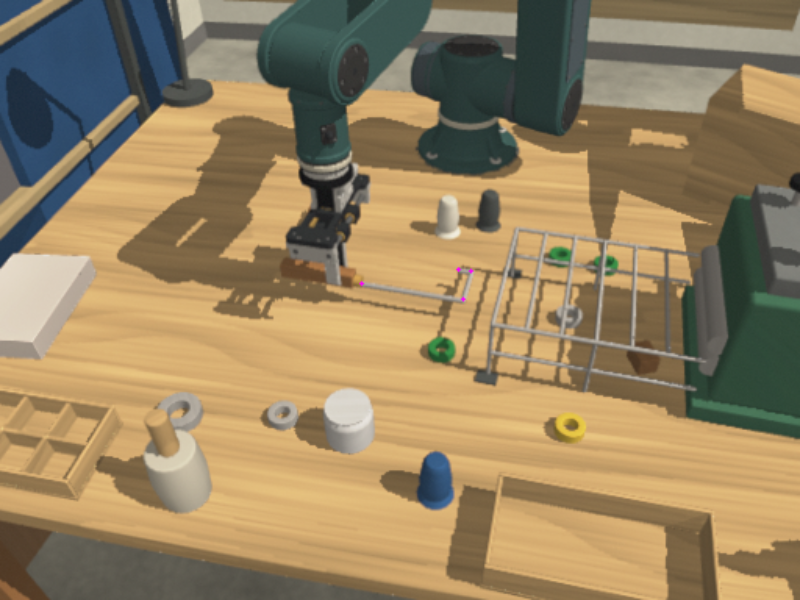

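The projected hook model lies on the real rod in both views: corner (330,290) in top and (463,298) in scene. The rod isn't drooping, so I'll insert it.

>>> send_rows --moves "1 0 0 0.015 0;1 0 0 0.025 0;1 0 0 0.025 0;1 0 0 0.025 0;1 0 0 0.025 0;1 0 0 0.025 0;1 0 0 0.025 0;1 0 0 0.02 0;1 0 0 0.015 0;1 0 0 0 0"

```text
time: 10.87
tool_pos: [0.5214, 0.0588, 0.0613]
ee_rot: [-1.569, -0.002, -0.066]
wrist_force: [-0.8, -0.4, -1.2]
width: 0.0216
```

```bash
python3 - <<'E'
from h import *
delta([.521,.056,.06],-4)
out=[]
for n in('top','scene'):
    s=snap(n,n+'6'); o=robot.get_obs(); T=o['tool_pos']; im=s['image'][:,:,::-1].copy()
    c=proj(s,[.51,.2,.02])[0].astype(int)-60
    cv2.imwrite('pics/%s6c.png'%n,im); out.append(cv2.resize(im[c[1]:c[1]+120,c[0]:c[0]+120],None,fx=3.3,fy=3.3,interpolation=cv2.INTER_CUBIC))
cv2.imwrite('pics/c6.png',np.hstack(out))
E
```

```text
t 10.87 pos [0.5214 0.0588 0.0613] rpy [-89.91  -0.09  -3.79] F [-0.8 -0.4 -1.2] w 0.0216 q [0.   0.12 1.67 0.   1.35 0.07]
tool delta [-0.0002  0.0013 -0.0028] turn 0.21
```

View pics/c6.png

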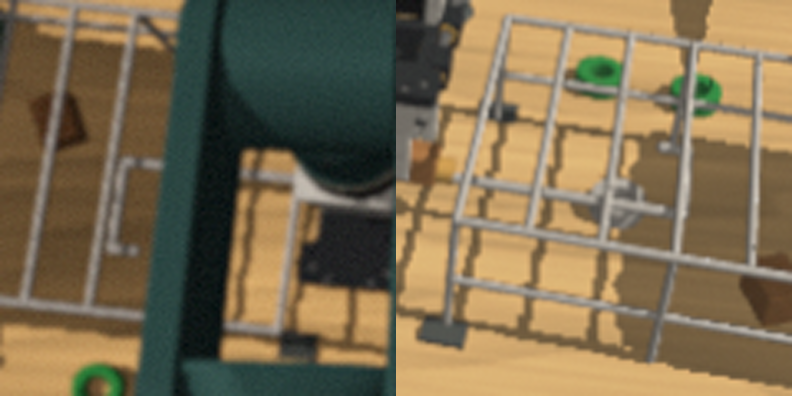

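The top view shows the cross arm past the collar and well short of the block. Lowering now.

>>> send_rows --moves "1 0 0.006 0 0;1 0 0.008 0 0;1 0 0.008 0 0;1 0 0.006 0 0;1 0 0.004 0 0;1 0 0.002 0 0;1 0 0 0 0;1 0 0 0 0;1 0 0 0 0;1 0 0 0 0"

```text
time: 11.8
tool_pos: [0.5212, 0.0561, 0.0268]
ee_rot: [-1.571, -0.001, -0.069]
wrist_force: [0.2, 0.4, -0.5]
width: 0.0221
```

```bash
python3 - <<'E'
from h import *
delta([.521,.056,.026],-4)
out=[]
for n in('scene','wrist'):
    s=snap(n,n+'7'); im=s['image'][:,:,::-1].copy()
    c=proj(s,[.51,.2,.02])[0].astype(int)-60 if n=='scene' else np.array([0,0])
    out.append(cv2.resize(im[c[1]:c[1]+120,c[0]:c[0]+120] if n=='scene' else im[:384,64:448],(396,396),interpolation=cv2.INTER_CUBIC))
cv2.imwrite('pics/c7.png',np.hstack(out))
E
```

```text
t 11.8 pos [0.5212 0.0561 0.0268] rpy [-8.999e+01 -5.000e-02 -3.980e+00] F [ 0.2  0.4 -0.5] w 0.0221 q [-0.    0.16  1.7   0.    1.28  0.07]
tool delta [-0.0002  0.0008 -0.0001] turn 0.02
```

View pics/c7.png

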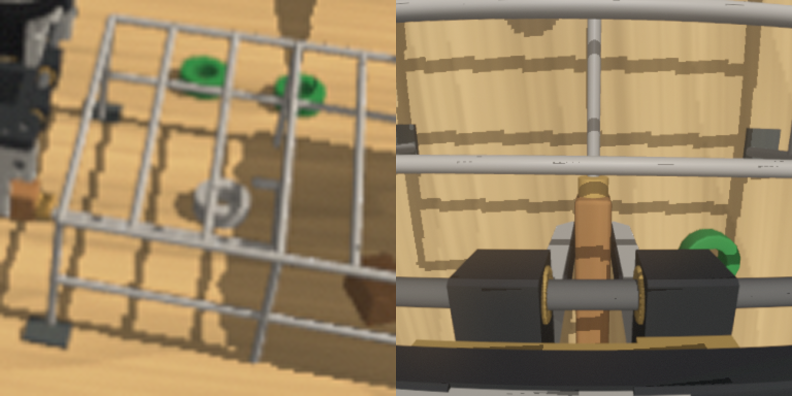

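The tip shows behind the collar on the robot side in the scene crop, so the J is down behind it. Drawing straight out slowly.

>>> send_rows --moves "1 0 0 -0.004 0;1 0 0 -0.006 0;1 0 0 -0.008 0;1 0 0 -0.008 0;1 0 0 -0.008 0;1 0 0 -0.008 0;1 0 0 -0.008 0;1 0 0 -0.008 0;1 0 0 -0.008 0;1 0 0 -0.008 0"

```text
time: 12.73
tool_pos: [0.5157, -0.0187, 0.0265]
ee_rot: [-1.571, -0.0, -0.07]
wrist_force: [0.3, 1.4, -0.1]
width: 0.0217
```

>>> send_rows --moves "1 0 0 -0.008 0;1 0 0 -0.008 0;1 0 0 -0.008 0;1 0 0 -0.008 0;1 0 0 -0.008 0;1 0 0 -0.008 0;1 0 0 -0.008 0;1 0 0 -0.008 0;1 0 0 -0.008 0;1 0 0 -0.008 0"

```text
time: 13.57
tool_pos: [0.5101, -0.0984, 0.0265]
ee_rot: [-1.571, -0.0, -0.07]
wrist_force: [0.8, 0.5, -1.4]
width: 0.022
```

```bash
python3 - <<'E'
from h import *
delta([.521,.056,.026],-4)
for n in('scene','top'):
    s=snap(n,n+'8')
E
```

```text
t 13.57 pos [ 0.5101 -0.0984  0.0265] rpy [-90.    -0.    -3.99] F [ 0.8  0.5 -1.4] w 0.022 q [-0.3   0.15  1.71  0.    1.28 -0.23]
tool delta [1.000e-04 5.000e-04 1.548e-01] turn 0.01
```

View pics/scene8.png

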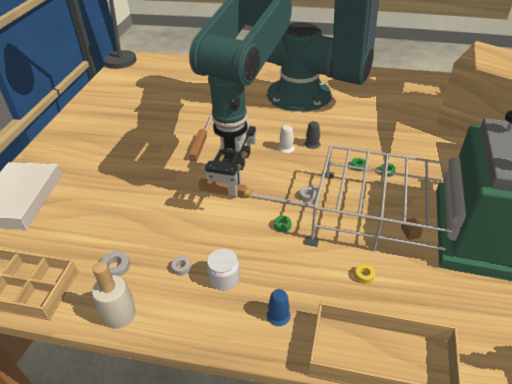

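View pics/top8.png

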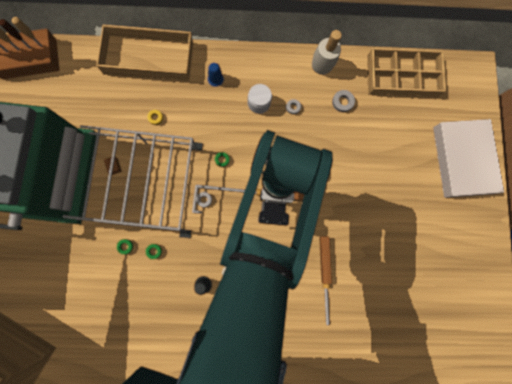

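The collar sits in the J just outside the open end (top view about (206,199)). Continuing out about 9 cm.

>>> send_rows --moves "1 0 0 -0.006 0;1 0 0 -0.008 0;1 0 0 -0.008 0;1 0 0 -0.008 0;1 0 0 -0.008 0;1 0 0 -0.008 0;1 0 0 -0.008 0;1 0 0 -0.008 0;1 0 0 -0.008 0;1 0 0 -0.006 0"

```text
time: 14.5
tool_pos: [0.5048, -0.1745, 0.0265]
ee_rot: [-1.571, -0.0, -0.07]
wrist_force: [-0.5, 1.1, -0.9]
width: 0.0217
```

>>> send_rows --moves "1 0 0 -0.005 0;1 0 0 -0.004 0;1 0 0 -0.002 0;1 0 0 -0.001 0;1 0 0 0 0;1 0 0.001 0 0;1 0 0 0 0;1 0 0 0 0;1 0 0 0 0;1 0 0 0 0"

```text
time: 15.33
tool_pos: [0.5041, -0.1853, 0.0255]
ee_rot: [-1.571, -0.0, -0.069]
wrist_force: [-0.2, -0.3, -0.9]
width: 0.0219
```

```bash
python3 - <<'E'
from h import *
delta([.521,.056,.026],-4)
for n in('scene','top'):
    s=snap(n,n+'9')
    for r in imaging.landmark_of(s,'collar'): print(n,np.round(r['centre'],1),at(s,r['centre'],0).round(3))
E
```

```text
t 15.33 pos [ 0.5041 -0.1853  0.0255] rpy [-90.    -0.    -3.97] F [-0.2 -0.3 -0.9] w 0.0219 q [-0.46  0.18  1.67 -0.    1.29 -0.39]
tool delta [ 1.000e-04 -5.000e-04  2.419e-01] turn 0.03
scene [365.1 276.8] [0.712 0.223 0.   ]
scene [280.1 226.3] [0.601 0.031 0.   ]
scene [272.6 192.6] [ 0.492 -0.004  0.   ]
scene [356.5 164.4] [0.345 0.198 0.   ]
scene [382.  175.3] [0.379 0.264 0.   ]
top [224.4 159.5] [0.599 0.026 0.   ]
top [124.6 246.1] [0.362 0.276 0.   ]
top [154.7 116.7] [0.713 0.22  0.   ]
top [154.7 252.7] [0.347 0.197 0.   ]
top [236.5 203.7] [ 0.48  -0.011  0.   ]
```

View pics/scene9.png

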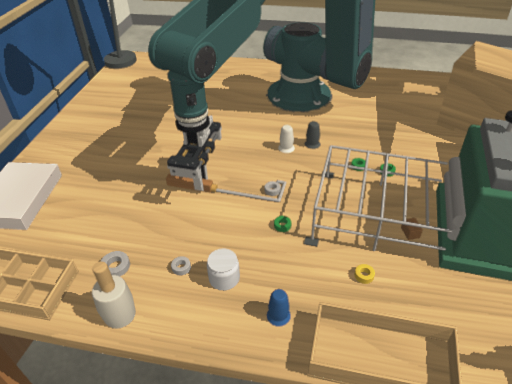

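View pics/top9.png

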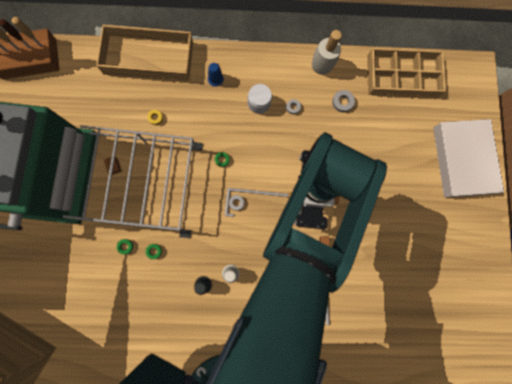

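The collar is in the J at about (0.485, -0.007), roughly 10 cm clear of the guard. The rod is on the bench, so I'll release it and retreat.

>>> send_rows --moves "0.3 0 0 0 0;-0.2 0 0 0 0;-0.5 0 0 0 0;-1 0 0 0 0;-1 0 0 0 0;-1 0 0 0 0;-1 0 0 0 0;-1 0 0 0 0;-1 0 0 0 0;-1 0 0 0 0"

```text
time: 16.37
tool_pos: [0.504, -0.1854, 0.0254]
ee_rot: [-1.571, 0.0, -0.07]
wrist_force: [0.2, -0.4, -0.2]
width: 0.0852
```

>>> send_rows --moves "-1 0 -0.005 0 0;-1 0 -0.01 0 0;-1 0 -0.015 0 0;-1 0 -0.02 0 0;-1 0 -0.02 0 0;-1 0 -0.02 0 0;-1 0 -0.02 0 0;-1 0 -0.02 0 0;-1 0 -0.02 0 0;-1 0 0 0 0"

```text
time: 17.2
tool_pos: [0.5065, -0.1865, 0.1817]
ee_rot: [-1.575, -0.01, -0.07]
wrist_force: [-0.1, -0.3, 0.7]
width: 0.0939
```

>>> send_rows --moves "-1 0 0 -0.03 0;-1 0 0 -0.03 0;-1 0 0 -0.03 0;-1 0 0 -0.03 0;-1 0 0 -0.03 0;-1 0 0 -0.02 0;-1 0 0 0 0;-1 0 0 0 0;-1 0 0 0 0;-1 0 0 0 0"

```text
time: 18.03
tool_pos: [0.4924, -0.3537, 0.1753]
ee_rot: [-1.57, 0.0, -0.068]
wrist_force: [-0.3, 0.0, -0.0]
width: 0.0937
```

```bash
python3 - <<'E'
from h import *
delta([.521,.056,.026],-4)
for n in('scene','top'):
    s=snap(n,n+'10')
    for t in('collar','block','hook','hook_pocket'):
        for r in imaging.landmark_of(s,t): print(n,t,np.round(r['centre'],1),at(s,r['centre'],0).round(3))
E
```

```text
t 18.03 pos [ 0.4924 -0.3537  0.1753] rpy [-8.995e+01  1.000e-02 -3.910e+00] F [-0.3  0.  -0. ] w 0.0937 q [-0.72  0.23  1.31  0.    1.61 -0.65]
tool delta [0.0006 0.1496 0.4106] turn 0.09
scene collar [363.9 273.3] [0.704 0.221 0.   ]
scene collar [384.  172.2] [0.366 0.269 0.   ]
scene collar [282.8 226. ] [0.599 0.037 0.   ]
scene collar [274.2 192.1] [ 0.489 -0.001  0.   ]
scene collar [357.  163.6] [0.341 0.199 0.   ]
scene block [410.5 233.4] [0.574 0.323 0.   ]
scene block [274.3 189.9] [ 0.481 -0.002  0.   ]
scene hook [189.3 186.6] [ 0.504 -0.216  0.   ]
scene hook_pocket [274.1 191. ] [ 0.485 -0.002  0.   ]
top collar [155. 252.] [0.349 0.196 0.   ]
top collar [159.6 117.5] [0.711 0.207 0.   ]
top collar [234.8 202. ] [ 0.485 -0.006  0.   ]
top collar [223.2 163.8] [0.587 0.028 0.   ]
top collar [122.4 244.1] [0.367 0.282 0.   ]
top block [115.9 162.8] [0.581 0.315 0.   ]
top hook [317.1 196.7] [ 0.505 -0.226  0.   ]
top hook_pocket [235.3 200.8] [ 0.488 -0.007  0.   ]
```

View pics/scene10.png

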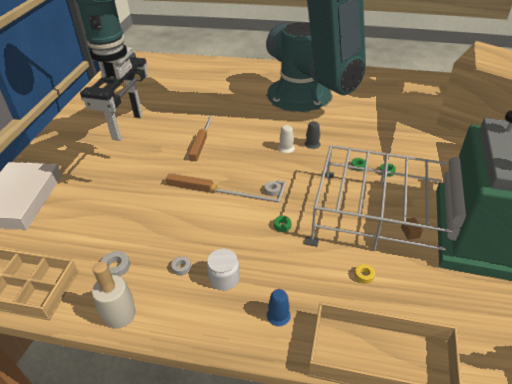

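View pics/top10.png

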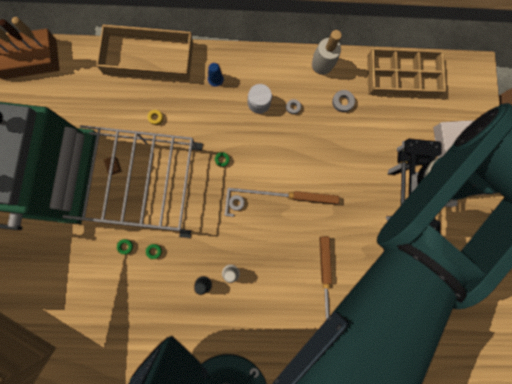

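Both views show the collar flat inside the J, at scene (274,190) and top (237,203). The rod is lying flat on the open bench, the block is still in place, and the arm is clear.

```bash
python3 -c "
from h import *
print(order.close_job())"
```

```text
the job is handed in; nothing more can be done
None
```

The collar is out from under the guard and the job is handed in. I gripped the rod by its handle, set the J down behind the collar and drew it straight out along the guard's axis. I then laid the rod down where it was, let go and backed the arm off. The whole run took about 18 s, and only the rod touched the collar.

**Last checks:**
- **Collar:** it lies flat at about (0.486, -0.004), its near edge about 9–10 cm clear of the open end and its far edge about 14 cm.
- **Rod:** it lies flat on the open bench, out from under the guard, with the collar still resting inside the J.
- **Block:** it reads at about (0.57–0.58, 0.315–0.323). The first reading was (0.57, 0.315), so it has not moved beyond the detector's scatter.
- **Forces:** the wrist force stayed at or below about 2 N in every reading, and the arm and gripper ended clear of everything.

**Disagreements:** the two cameras placed the collar up to about 5 mm apart. In the last scene picture the network also reported a false second "block" at the collar. Neither affected the result.

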